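Unscrew the lid of the tall canister

ROBOT

A 6-joint arm with a two-finger parallel gripper is mounted at the origin on a cart in front of the work surface, level with it; the furniture and walls round the work are solid. World frame = base frame: x ahead of the robot, y to its left, z up, the work surface at z = 0. Lengths are in m, angles in rad, forces in N, time in s.
With the tool pointing down it reaches from about 0.4 to 0.925 m from the base axis. Payload 12.5 kg.
Tool frame: the origin (TCP) lies midway between the tips of the shut fingers; the grasp point (between the pads) lies 19 mm behind it (env.grasp_offset is the distance from the TCP to the grasp point, in m); z points along the fingers, y is the line along which they close (so a half turn about z gives the same grasp; the last joint's range is limited). The gripper opens to 95 mm and grips with 3 to 60 N. Pads are 20 mm wide; open, the fingers measure 119 mm over their backs; the gripper's body (75 mm by 180 mm) begins 59 mm behind the grasp point.
Start: joints at [1.136, 0.491, 1.559, -0, 1.092, -0.106], TCP at [0.202, 0.592, 0.215] pointing down, gripper open.
Joint ranges: [-3.1, 3.1], [-0.84, 2.19], [0.05, 2.79], [-1.13, 4.28], [0.06, 2.93], [-2.69, 2.69]. Speed limits (rad/s): [2.22, 2.22, 2.79, 3.14, 3.14, 3.14].

INTERFACE

Orientations are given as a 3x3 rotation matrix whose columns are the frame's x, y, z axes.
In Python, from station import env gives the robot as it stands.
- The arm moves only by the tool move_arm, never from a script. Its argument "commands" is a list of rows, each an object with "rotation": the turn, a rotation vector about the tool's x, y, z in degrees, a list of three; "linear": the shift along the tool's x, y, z in m, a list of three; "gripper": the closure, from -1 (fully open) to 1 (shut). In form: [{"rotation": [rx, ry, rz], "linear": [dx, dy, dz], "gripper": gripper}, ...]. A call has 1 to 8 rows; each row is the pose to reach, as a shift and turn from the pose commanded when the call began, along the tool's axes at that moment; what a row does not reach only later rows make up. A row lasts 1/8 s, in which the tool goes at most 62.5 mm and 10.7 degrees, less where a joint would pass 70% of its speed; a pose out of reach is approached as far as the arm can. A call with a gripper value outside its range is refused whole. The fingers move at their own pace and stop on an object; "grip_force" is the grip in N (left out, the last holds). Time passes only in rows, so rows that repeat a pose let the fingers close. It gives the time, the measured TCP pose, the force, the opening and the grip force at its end, in the units of the state.
- env.state(): the state, without advancing time (a new reading comes with each control period).
- env.read_camera(name): name is "scene" or "top" or "wrist"; returns a dict with "image" (384x512x3 uint8, red, green, blue), "fx", "fy", "cx", "cy" (pixels), "pose" (4x4, takes a point from camera to world coordinates). Camera axes: x right, y up, looking along -z (the intrinsics and any distortion apply to the point x, -y, -z); pixel columns grow to the right and rows downward; lengths in m; the calibration is good to about 2 mm. The wrist camera is an equidistant fisheye: a pixel r from the principal point sees the ray r / f radians off the axis. A picture is of the moment at which its call begins. There is no depth.
- env.job_done(): hands the job in; it is judged then, once.
Trained networks look in a picture, given as the dict that the camera call returned (one of the last four; its "shot" number tells which), for a name from the list of things; names that differ only in an ending like _2 or _b are one class to them, and where a whole thing is asked for, a point or a joint stands for the part that bears it (a point fixed in the world has none). Each returns a list of dicts, best first, with "score" (0 to 1); they miss things now and then, are a little off and sometimes report something else, mostly with a low value. They report only what shows in the picture. A call takes as long as a camera call. They do not tell look-alikes from the thing itself.
- env.search_frame(query, picture): "xyz" ([x, y, z] in m, in world coordinates, good to about 4 mm: the middle of the surface that is visible of it).
- env.masks_of(query, picture): "mask" (384x512 bool, what is visible of it).
The state is a dict: "time_s": time; "joint_positions": joint angles; "dq": joint speeds; "effort": joint torques, N m; "tool_pos": TCP position; "ee_rot": TCP orientation; "ft_force": force on the tool from outside, world axes, zero at the start; "ft_torque": the same for the moment, N m; "finger_gap": opening from 0.0 (shut) to 1.0 (fully open); "finger_force": force on a finger pad.
Only numpy, scipy, OpenCV 4.12 (cv2) and the standard library are available. Lean on these libraries where they do the work, as an engineer would, in place of code of your own. Each camera call takes 0.05 s, during which the arm holds its last target. There are 200 camera calls.

TASK

Open the tall canister for refilling: unscrew its lid all the way until the thread lets go, lift it off, and set it down the right way up and wholly on the round cork mat. Put the lid down rather than dropping it, and leave the other things on the worktop where they are.

Things in the scene. Friction and masses are not known exactly. Their poses are not given: they have to be found in the camera images.
- lid: Black round screw lid, loose, about 0.1 kg, 66 mm high: a ribbed skirt 70 mm in diameter up to 34 mm, on it a plain round grip, 48 mm in diameter, from 34 to 66 mm. Origin at the centre of the skirt's lower rim, z up along its axis. Starts screwed down on the tall canister; three lugs inside run in the thread. Any yaw of it is alike to grip.
- lid_grip (a point): Middle of the lid's grip, on its axis 52 mm above the skirt's lower rim; pinch the grip here across its sides from above, with the fingertips above 36 mm so as to clear the skirt.
- tall_canister: Steel square canister, 78 x 78 mm, in a black holder 90 x 90 x 30 mm screwed to the worktop (cannot turn or lift). Shoulder 95 mm up, above it a round threaded neck 57 mm across, to 124 mm. Lid on: its lower rim is 97 mm and the top of its grip 163 mm above the worktop. Origin on the worktop under the middle, z up.
- neck (a point): Centre of the neck's top. Right-handed thread: the lid loosens anticlockwise seen from above, rises 10 mm a turn with about 1 mm of play up or down, and comes free after 1.35 to 1.6 turns (it varies). While the thread holds, a gentle upward pull is stopped within 4 mm (10 N); then the lid lifts freely, 30 mm straight up to clear the neck.
- short_canister: A like steel canister with a like black lid, but lower (120 mm to the top of its grip), screwed to the worktop; not to be opened. Origin on the worktop under its middle.
- mat: Round cork mat, 130 mm in diameter, 8 mm thick, stuck to the worktop. Origin at the centre of its underside.
- spice_box: Round white tin, 62 mm across, 25 mm high; bystander. Origin at the centre of its underside.
- timer: Round dark kitchen timer, 60 mm across, 25 mm high; bystander. Origin at the centre of its underside.
- match_tin: Small black tin, 50 x 54 x 21 mm; bystander. Origin at the centre of its underside.
- cake_fork: Small fork with a black handle, 145 mm long, lying; bystander. Origin at its middle, underneath.
- teaspoon: Teaspoon with a black handle, 137 mm long, lying; bystander. Origin at its middle, underneath.
There are look-alikes about, which are no part of the job. Leave any green look-alike of the lid alone.

How it is judged:
By the outcome, as a careful person would: the job done as asked, in the order asked, and still so for the second after the job is handed in, with the robot touching nothing.
It also fails if it takes over 72 s, if anything falls off the work surface, if the arm or the gripper's body presses on something with over 40 N, if the wrist force passes 120 N, or if a joint passes its speed limit or range.

## Working session

There is one attempt and no reset: what is moved stays moved. The work goes in short steps, Python scripts to look and compute and a tool call to move; the robot and the scene stay as the last step left them, time stands still between calls to the robot, and variables do not carry over. Pictures are saved under pics/ and viewed, at most 10 in all, crops included, and the job is handed in when it is done.

Besides the shell and the picture viewer there is one more tool, called after "Request:" as name(argument=value, ...) on one line, values as JSON. move_arm: Moves the arm, as the interface text tells. Its arguments: {"type":"object","properties":{"commands":{"type":"array","items":{"type":"object","properties":{"rotation":{"type":"array","items":{"type":"number"}},"linear":{"type":"array","items":{"type":"number"}},"gripper":{"type":"number"}}}},"grip_force":{"type":"number"}},"required":["commands"]}

```bash
mkdir -p pics; python3 - <<'E'
from station import env
import cv2,numpy as np
s=env.state();print(s['time_s'],s['tool_pos'],np.round(s['ee_rot'],3).tolist(),s['finger_gap'],env.grasp_offset)
for c in ['top','scene']:
    p=env.read_camera(c)
    cv2.imwrite(f'pics/{c}0.png',cv2.resize(p['image'][:,:,::-1],(768,576)))
    print(c,p['fx'],p['cx'],p['cy'],np.round(p['pose'],3).tolist())
    for q in ['lid','tall_canister','short_canister','mat','spice_box','timer','match_tin']:
        print(q,[(np.round(d['xyz'],3).tolist(),round(d['score'],2)) for d in env.search_frame(q,p)][:4])
E
```

```text
0.0 [0.20170122 0.59131319 0.21404357] [[-0.946, 0.323, -0.0], [0.323, 0.946, -0.001], [0.0, -0.001, -1.0]] 1.0004307168225575 0.0188
top 370.0904919831747 248.7405229016123 196.78996702043864 [[-0.023, 0.997, -0.076, 0.477], [-1.0, -0.022, 0.013, -0.035], [0.011, 0.076, 0.997, 1.26], [0.0, 0.0, 0.0, 1.0]]
lid [([0.431, -0.178, 0.041], 0.91), ([0.57, -0.237, 0.136], 0.59)]
tall_canister [([0.552, -0.208, 0.069], 0.89), ([0.743, -0.095, 0.023], 0.33)]
short_canister [([0.555, -0.213, 0.072], 0.75), ([0.583, -0.024, 0.086], 0.64)]
mat [([0.356, -0.421, 0.004], 0.62), ([0.435, 0.013, 0.012], 0.58)]
spice_box [([0.384, -0.297, 0.025], 0.6)]
timer [([0.358, -0.419, 0.002], 0.19)]
match_tin [([0.742, -0.095, 0.021], 0.53)]
scene 362.35695670940527 248.09607771825912 192.25237599593902 [[0.433, 0.548, -0.716, -0.34], [-0.902, 0.263, -0.344, -0.49], [-0.0, 0.794, 0.608, 0.894], [0.0, 0.0, 0.0, 1.0]]
lid [([0.415, -0.188, 0.037], 0.94), ([0.551, -0.25, 0.13], 0.86)]
tall_canister [([0.532, -0.261, 0.043], 0.91)]
short_canister [([0.561, -0.038, 0.054], 0.76)]
mat [([0.43, 0.006, 0.01], 0.94)]
spice_box [([0.368, -0.302, 0.026], 0.66), ([0.55, -0.243, 0.13], 0.58), ([0.727, -0.104, 0.019], 0.26)]
timer [([0.39, 0.134, 0.025], 0.69), ([0.728, -0.099, 0.019], 0.31)]
match_tin [([0.725, -0.103, 0.017], 0.48)]
```

View pics/top0.png

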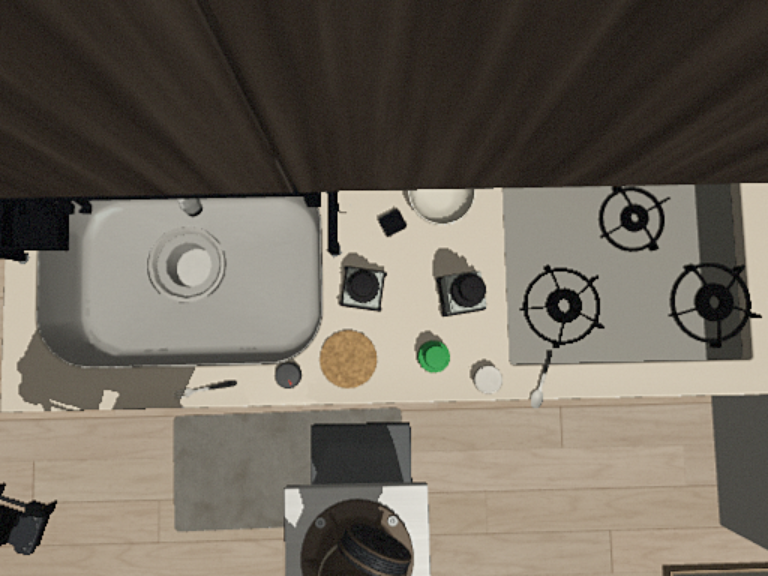

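View pics/scene0.png

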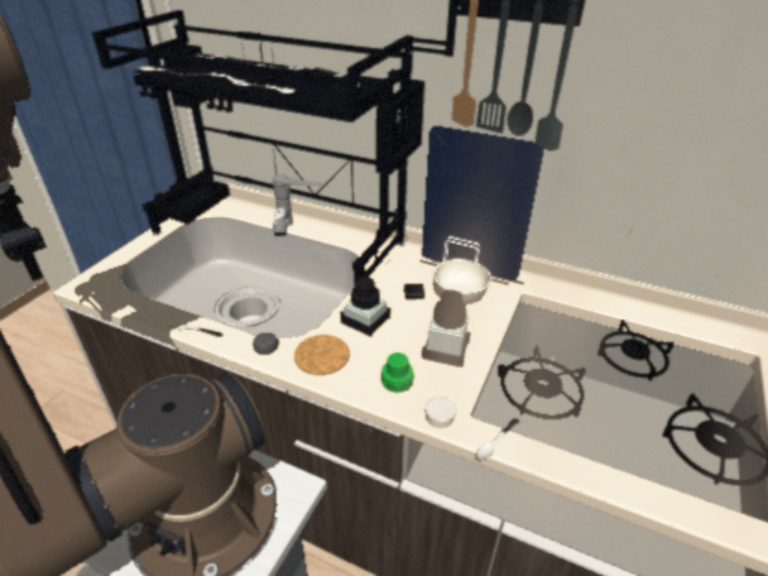

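Both views agree on the candidates (768-px pictures). In top, the tall canister's black lid is at (468,290), the short canister's black lid at (362,286) and the loose green look-alike at (433,355). The mat is at (348,358). In scene they are at (449,310), (366,290) and (398,370). I choose the lid at top (468,290), on the canister that stands higher. Next I fit its silhouette and check it in a crop.

```bash
cat > h.py <<'E'
from station import env
import cv2,numpy as np
from scipy.optimize import minimize
def proj(p,X):
    P=p['pose'];c=(np.asarray(X)-P[:3,3])@P[:3,:3]
    return np.c_[p['cx']+p['fx']*c[:,0]/-c[:,2], p['cy']+p['fy']*c[:,1]/c[:,2]]
t=np.linspace(0,2*np.pi,60)
def ring(x,y,r,z): return np.c_[x+r*np.cos(t),y+r*np.sin(t),0*t+z]
def sil(p,parts,shape=(384,512)):
    m=np.zeros(shape,np.uint8)
    for X in parts:
        h=cv2.convexHull((proj(p,X)*16).astype(np.int32)); cv2.fillPoly(m,[h],1,shift=4)
    return m>0
def lidparts(x,y,z): return [np.r_[ring(x,y,.035,z),ring(x,y,.035,z+.034)],np.r_[ring(x,y,.024,z+.034),ring(x,y,.024,z+.066)]]
def fit(p,mask,f,x0):
    def cost(v):
        s=sil(p,f(*v)); return 1-(s&mask).sum()/((s|mask).sum()+1)
    r=minimize(cost,x0,method='Nelder-Mead',options=dict(initial_simplex=[x0,[x0[0]+.015,x0[1]],[x0[0],x0[1]+.015]]))
    return np.round(r.x,4),round(r.fun,3)
E
python3 - <<'E'
from h import *
tiles=[]
for c,b in [('top',(250,150)),('scene',(210,170))]:
    p=env.read_camera(c); im=p['image']
    for d in env.masks_of('lid',p):
        ys,xs=np.nonzero(d['mask']); print(c,'lid',round(d['score'],2),xs.mean().round(),ys.mean().round(),d['mask'].sum(),im[d['mask']].mean(0).round(),fit(p,d['mask'],lambda x,y:lidparts(x,y,.097),[.565,-.24]))
    hsv=cv2.cvtColor(im,cv2.COLOR_RGB2HSV)
    m=cv2.inRange(hsv,(8,90,80),(22,255,255)); n,l,s,cc=cv2.connectedComponentsWithStats(m)
    for d in env.masks_of('mat',p): print(c,'mat',fit(p,d['mask'],lambda x,y:[np.r_[ring(x,y,.065,0),ring(x,y,.065,.008)]],[.43,.01]),round(d['score'],2))
    o=im.copy(); 
    s=sil(p,lidparts(.565,-.24,.097)).astype(np.uint8)
    cv2.drawContours(o,cv2.findContours(s,0,2)[0],-1,(255,0,0),1)
    tiles.append(cv2.resize(o[b[1]:b[1]+120,b[0]:b[0]+130],None,fx=3,fy=4*.75,interpolation=0))
cv2.imwrite('pics/crop1.png',np.hstack(tiles)[:,:,::-1])
E
```

```text
top lid 0.88 289.0 237.0 378 [ 58. 136.  73.] (array([ 0.565, -0.24 ]), np.float64(1.0))
top lid 0.87 312.0 193.0 398 [33. 32. 33.] (array([ 0.5714, -0.2437]), np.float64(0.162))
top lid 0.42 261.0 148.0 252 [40. 39. 39.] (array([ 0.565, -0.24 ]), np.float64(1.0))
top mat (array([0.4305, 0.0114]), np.float64(0.06)) 0.78
top mat (array([0.43, 0.01]), np.float64(1.0)) 0.18
scene lid 0.79 265.0 249.0 451 [ 60. 151.  72.] (array([ 0.565, -0.24 ]), np.float64(1.0))
scene lid 0.76 300.0 207.0 434 [112.  99.  87.] (array([ 0.5748, -0.2425]), np.float64(0.13))
scene lid 0.64 214.0 236.0 835 [202. 153.  99.] (array([ 0.565, -0.24 ]), np.float64(1.0))
scene mat (array([0.4302, 0.0096]), np.float64(0.055)) 0.68
scene mat (array([0.43, 0.01]), np.float64(1.0)) 0.21
```

View pics/crop1.png

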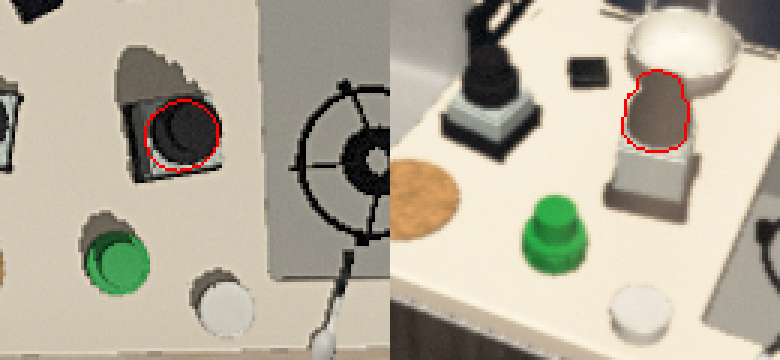

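The silhouette fits give the lid axis at about (0.573, -0.243) and the mat at (0.430, 0.010). The crop confirms the black lid on the tall canister. It sits slightly up and right of my trial outline, which matches the fit. I start the swing over and wind joint 6 to its + end.

Request:
move_arm(commands=[{"rotation":[0,0,80],"linear":[-0.317,-0.253,-0.03],"gripper":-1},{"rotation":[0,0,80],"linear":[-0.317,-0.253,-0.03],"gripper":-1},{"rotation":[0,0,80],"linear":[-0.317,-0.253,-0.03],"gripper":-1},{"rotation":[0,0,80],"linear":[-0.317,-0.253,-0.03],"gripper":-1},{"rotation":[0,0,80],"linear":[-0.317,-0.253,-0.03],"gripper":-1},{"rotation":[0,0,80],"linear":[-0.317,-0.253,-0.03],"gripper":-1},{"rotation":[0,0,80],"linear":[-0.317,-0.253,-0.03],"gripper":-1},{"rotation":[0,0,80],"linear":[-0.317,-0.253,-0.03],"gripper":-1}], grip_force=30)

```text
time_s: 2.1
tool_pos: [0.4214, 0.248, 0.2449]
ee_rot: [[0.161, 0.987, 0.001], [0.987, -0.161, 0.0], [0.0, 0.001, -1.0]]
ft_force: [0.4, 0.1, -0.7]
finger_gap: 0.999
finger_force: 0.0
```

Request:
move_arm(commands=[{"rotation":[0,0,80],"linear":[-0.46,0.229,0.0],"gripper":-1},{"rotation":[0,0,80],"linear":[-0.46,0.229,0.0],"gripper":-1},{"rotation":[0,0,80],"linear":[-0.46,0.229,0.0],"gripper":-1},{"rotation":[0,0,80],"linear":[-0.46,0.229,0.0],"gripper":-1},{"rotation":[0,0,80],"linear":[-0.46,0.229,0.0],"gripper":-1},{"rotation":[0,0,80],"linear":[-0.46,0.229,0.0],"gripper":-1},{"rotation":[0,0,80],"linear":[-0.46,0.229,0.0],"gripper":-1},{"rotation":[0,0,80],"linear":[-0.46,0.229,0.0],"gripper":-1}])

```text
time_s: 3.1
tool_pos: [0.5719, -0.229, 0.2448]
ee_rot: [[1.0, 0.016, 0.0], [0.016, -1.0, -0.0], [0.0, 0.0, -1.0]]
ft_force: [1.2, 1.0, 1.1]
finger_gap: 0.999
finger_force: 0.0
```

```bash
python3 - <<'E'
from h import *
s=env.state();R=np.array(s['ee_rot']);print(s['tool_pos'],R.round(3).tolist(),np.degrees(s['joint_positions']).round(1))
for c in ['top','scene','wrist']:
    p=env.read_camera(c)
    print(c,[(np.round(d['xyz'],3).tolist(),round(d['score'],2)) for d in env.search_frame('lid',p)])
cv2.imwrite('pics/w1.png',p['image'][:,:,::-1]); print(p['fx'],p['cx'],p['cy'],p['pose'].round(3).tolist())
E
```

```text
[ 0.57189323 -0.22897608  0.24475791] [[1.0, 0.016, 0.0], [0.016, -1.0, -0.0], [0.0, 0.0, -1.0]] [-28.   25.8  88.5   0.   65.7  61.1]
top []
scene [([0.416, -0.186, 0.036], 0.75), ([0.555, -0.248, 0.132], 0.61)]
wrist [([0.578, -0.242, 0.163], 0.81), ([0.462, -0.179, 0.033], 0.69)]
297.3186396354542 252.51968224668582 189.43669815595518 [[0.019, 0.97, 0.244, 0.638], [-1.0, 0.019, 0.003, -0.226], [-0.001, -0.244, 0.97, 0.414], [0.0, 0.0, 0.0, 1.0]]
```

View pics/w1.png

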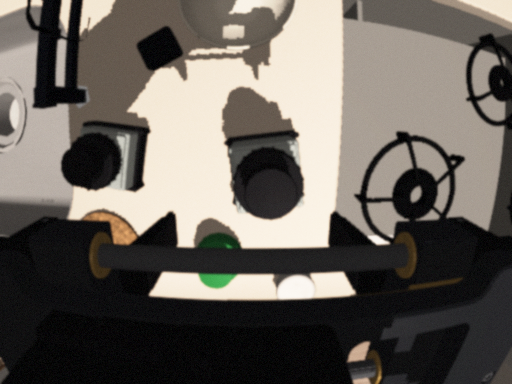

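The wrist view shows the grip top at about (273,190). That ray meets z = 0.163 at (0.575, -0.244), which agrees with the fits. I wind up joint 6, then descend.

Request:
move_arm(commands=[{"rotation":[0,0,84],"linear":[0.002,0.015,0.0],"gripper":-1},{"rotation":[0,0,84],"linear":[0.002,0.015,0.0],"gripper":-1},{"rotation":[0,0,84],"linear":[0.002,0.015,0.0],"gripper":-1},{"rotation":[0,0,84],"linear":[0.002,0.015,0.0],"gripper":-1},{"rotation":[0,0,84],"linear":[0.002,0.015,0.015],"gripper":-1},{"rotation":[0,0,84],"linear":[0.002,0.015,0.03],"gripper":-1},{"rotation":[0,0,84],"linear":[0.002,0.015,0.045],"gripper":-1},{"rotation":[0,0,84],"linear":[0.002,0.015,0.06],"gripper":-1}])

```text
time_s: 4.4
tool_pos: [0.5739, -0.24, 0.1847]
ee_rot: [[0.122, -0.993, 0.001], [-0.993, -0.122, -0.0], [0.0, -0.001, -1.0]]
ft_force: [-0.5, 0.3, -0.5]
finger_gap: 1.001
finger_force: 0.0
```

Request:
move_arm(commands=[{"rotation":[0,0,0],"linear":[0,0,0.02],"gripper":-1},{"rotation":[0,0,0],"linear":[0,0,0.04],"gripper":-1},{"rotation":[0,0,0],"linear":[0,0,0.048],"gripper":-1},{"rotation":[0,0,0],"linear":[0,0,0.048],"gripper":1},{"rotation":[0,0,0],"linear":[0,0,0.048],"gripper":1},{"rotation":[0,0,0],"linear":[0,0,0.048],"gripper":1},{"rotation":[0,0,0],"linear":[0,0,0.048],"gripper":1},{"rotation":[0,0,0],"linear":[0,0,0.048],"gripper":1}], grip_force=30)

```text
time_s: 5.4
tool_pos: [0.5738, -0.2418, 0.1367]
ee_rot: [[0.125, -0.992, 0.0], [-0.992, -0.125, -0.0], [0.0, -0.0, -1.0]]
ft_force: [-2.0, -0.8, 1.4]
finger_gap: 0.53
finger_force: 1.2
```

```bash
python3 - <<'E'
from h import *
s=env.state()
for k in ['time_s','tool_pos','ee_rot','ft_force','ft_torque','finger_gap','finger_force']: print(k,np.round(s[k],4).tolist())
print(np.degrees(s['joint_positions']).round(1))
E
```

```text
time_s 5.4
tool_pos [0.5738, -0.2418, 0.1367]
ee_rot [[0.1246, -0.9922, 0.0001], [-0.9922, -0.1246, -0.0], [0.0, -0.0, -1.0]]
ft_force [-1.9738, -0.8246, 1.4386]
ft_torque [0.0397, 0.5757, -0.0019]
finger_gap 0.5304
finger_force 1.1607
[-28.9  32.7  94.3   0.   53.  143.9]
```

Request:
move_arm(commands=[{"rotation":[0,0,0],"linear":[0,0,0],"gripper":1},{"rotation":[0,0,0],"linear":[0,0,0],"gripper":1},{"rotation":[0,0,-5],"linear":[0,0,0],"gripper":1},{"rotation":[0,0,-14],"linear":[0,0,-0.0004],"gripper":1},{"rotation":[0,0,-24],"linear":[0,0,-0.0007],"gripper":1},{"rotation":[0,0,-34],"linear":[0,0,-0.001],"gripper":1},{"rotation":[0,0,-44],"linear":[0,0,-0.0012],"gripper":1},{"rotation":[0,0,-54],"linear":[0,0,-0.0015],"gripper":1}], grip_force=35)

```text
time_s: 6.4
tool_pos: [0.5728, -0.2413, 0.1373]
ee_rot: [[0.879, -0.477, -0.003], [-0.477, -0.879, 0.001], [-0.003, 0.0, -1.0]]
ft_force: [-5.3, -0.3, -1.5]
finger_gap: 0.501
finger_force: 35.0
```

Request:
move_arm(commands=[{"rotation":[0,0,-10],"linear":[0,0,-0.0003],"gripper":1},{"rotation":[0,0,-20],"linear":[0,0,-0.0006],"gripper":1},{"rotation":[0,0,-30],"linear":[0,0,-0.0008],"gripper":1},{"rotation":[0,0,-40],"linear":[0,0,-0.0011],"gripper":1},{"rotation":[0,0,-50],"linear":[0,0,-0.0014],"gripper":1},{"rotation":[0,0,-60],"linear":[0,0,-0.0017],"gripper":1},{"rotation":[0,0,-70],"linear":[0,0,-0.0019],"gripper":1},{"rotation":[0,0,-80],"linear":[0,0,-0.0022],"gripper":1}])

```text
time_s: 7.4
tool_pos: [0.5722, -0.2421, 0.1394]
ee_rot: [[0.623, 0.782, -0.004], [0.782, -0.623, 0.0], [-0.002, -0.003, -1.0]]
ft_force: [-7.2, -5.1, -2.3]
finger_gap: 0.5
finger_force: 35.0
```

```bash
python3 - <<'E'
from h import *
s=env.state()
for k in ['ft_force','ft_torque']: print(k,np.round(s[k],4).tolist())
print(np.degrees(s['joint_positions']).round(1))
p=env.read_camera('scene');cv2.imwrite('pics/s2.png',cv2.resize(p['image'][140:290,190:390,::-1],(800,600)))
E
```

```text
ft_force [-7.2254, -5.1383, -2.3208]
ft_torque [-1.11, 1.7247, -0.1275]
[-29.   32.5  94.2  -0.1  53.5   9.6]
```

View pics/s2.png

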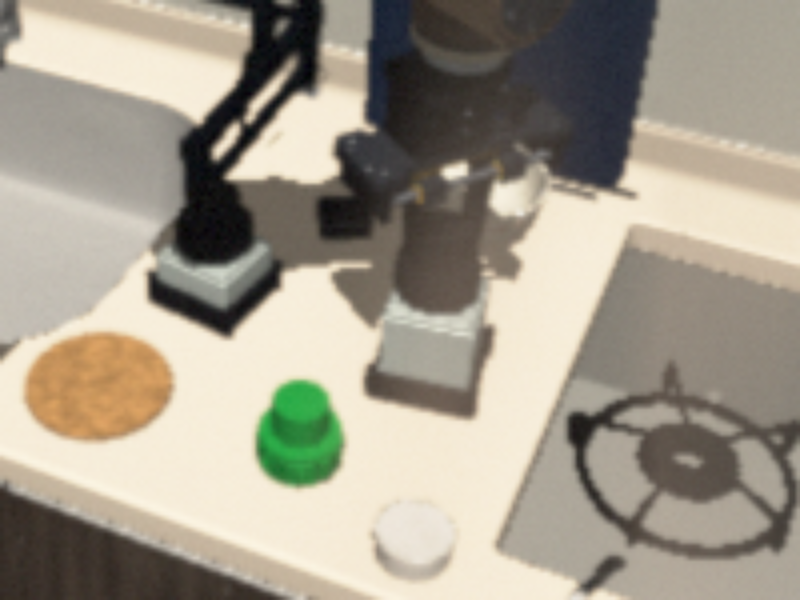

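The picture shows the gripper on the tall canister's lid at (440,250), with the green lid (300,430) and spice box (415,540) undisturbed. I keep turning and re-centre by 2 mm.

Request:
move_arm(commands=[{"rotation":[0,0,-10],"linear":[-0.001,-0.0005,-0.0003],"gripper":1},{"rotation":[0,0,-20],"linear":[-0.002,-0.001,-0.0006],"gripper":1},{"rotation":[0,0,-30],"linear":[-0.002,-0.001,-0.0008],"gripper":1},{"rotation":[0,0,-40],"linear":[-0.002,-0.001,-0.0011],"gripper":1},{"rotation":[0,0,-50],"linear":[-0.002,-0.001,-0.0014],"gripper":1},{"rotation":[0,0,-60],"linear":[-0.002,-0.001,-0.0017],"gripper":1},{"rotation":[0,0,-70],"linear":[-0.002,-0.001,-0.0019],"gripper":1},{"rotation":[0,0,-80],"linear":[-0.002,-0.001,-0.0022],"gripper":1}])

```text
time_s: 8.45
tool_pos: [0.572, -0.2428, 0.1422]
ee_rot: [[-0.662, 0.749, 0.0], [0.749, 0.662, -0.0], [-0.0, 0.0, -1.0]]
ft_force: [0.8, -1.2, -1.1]
finger_gap: 0.502
finger_force: 35.0
```

Request:
move_arm(commands=[{"rotation":[0,0,-10],"linear":[0,0,-0.0003],"gripper":1},{"rotation":[0,0,-20],"linear":[0,0,-0.0006],"gripper":1},{"rotation":[0,0,-30],"linear":[0,0,-0.0008],"gripper":1},{"rotation":[0,0,-40],"linear":[0,0,-0.0011],"gripper":1},{"rotation":[0,0,-50],"linear":[0,0,-0.0014],"gripper":1},{"rotation":[0,0,-60],"linear":[0,0,-0.0017],"gripper":1},{"rotation":[0,0,-70],"linear":[0,0,-0.0019],"gripper":1},{"rotation":[0,0,-70],"linear":[0,0,-0.0019],"gripper":1}])

```text
time_s: 9.45
tool_pos: [0.5719, -0.2426, 0.1441]
ee_rot: [[-0.933, -0.36, 0.0], [-0.36, 0.933, 0.0], [-0.0, 0.0, -1.0]]
ft_force: [-0.5, 0.2, -1.5]
finger_gap: 0.504
finger_force: 35.0
```

```bash
python3 - <<'E'
from h import *
s=env.state()
for k in ['ft_force','ft_torque']: print(k,np.round(s[k],4).tolist())
print(np.degrees(s['joint_positions']).round(1))
E
```

```text
ft_force [-0.5025, 0.2083, -1.4877]
ft_torque [0.0952, 0.0648, 0.0069]
[ -29.1   32.1   94.2    0.    53.7 -140.2]
```

Request:
move_arm(commands=[{"rotation":[0,0,0],"linear":[0,0,0],"gripper":-1},{"rotation":[0,0,0],"linear":[0,0,0],"gripper":-1},{"rotation":[0,0,0],"linear":[0,0,0],"gripper":-1},{"rotation":[0,0,10],"linear":[0,0,0],"gripper":-1},{"rotation":[0,0,20],"linear":[0,0,0],"gripper":-1},{"rotation":[0,0,30],"linear":[0,0,0],"gripper":-1},{"rotation":[0,0,40],"linear":[0,0,0],"gripper":-1},{"rotation":[0,0,50],"linear":[0,0,0],"gripper":-1}])

```text
time_s: 10.45
tool_pos: [0.5718, -0.2427, 0.1445]
ee_rot: [[-0.873, 0.488, 0.0], [0.488, 0.873, 0.0], [-0.0, 0.0, -1.0]]
ft_force: [-0.4, 0.3, 0.2]
finger_gap: 1.0
finger_force: 0.0
```

Request:
move_arm(commands=[{"rotation":[0,0,10],"linear":[0,0,0],"gripper":-1},{"rotation":[0,0,20],"linear":[0,0,0],"gripper":-1},{"rotation":[0,0,30],"linear":[0,0,0],"gripper":-1},{"rotation":[0,0,40],"linear":[0,0,0],"gripper":-1},{"rotation":[0,0,50],"linear":[0,0,0],"gripper":-1},{"rotation":[0,0,60],"linear":[0,0,0],"gripper":-1},{"rotation":[0,0,70],"linear":[0,0,0],"gripper":-1},{"rotation":[0,0,80],"linear":[0,0,0],"gripper":-1}])

```text
time_s: 11.45
tool_pos: [0.5718, -0.2427, 0.1445]
ee_rot: [[0.329, 0.944, 0.0], [0.944, -0.329, 0.0], [0.0, 0.0, -1.0]]
ft_force: [0.1, -0.1, -0.6]
finger_gap: 1.0
finger_force: 0.0
```

Request:
move_arm(commands=[{"rotation":[0,0,10],"linear":[0,0,0],"gripper":-1},{"rotation":[0,0,20],"linear":[0,0,0],"gripper":-1},{"rotation":[0,0,30],"linear":[0,0,0],"gripper":-1},{"rotation":[0,0,40],"linear":[0,0,0],"gripper":-1},{"rotation":[0,0,50],"linear":[0,0,0],"gripper":-1},{"rotation":[0,0,60],"linear":[0,0,0],"gripper":-1},{"rotation":[0,0,70],"linear":[0,0,0],"gripper":-1},{"rotation":[0,0,80],"linear":[0,0,0],"gripper":-1}])

```text
time_s: 12.45
tool_pos: [0.5718, -0.2427, 0.1445]
ee_rot: [[0.987, -0.16, 0.0], [-0.16, -0.987, 0.0], [0.0, -0.0, -1.0]]
ft_force: [-0.0, -0.7, 0.1]
finger_gap: 1.002
finger_force: 0.0
```

Request:
move_arm(commands=[{"rotation":[0,0,10],"linear":[0,0,0],"gripper":-1},{"rotation":[0,0,20],"linear":[0,0,0],"gripper":-1},{"rotation":[0,0,30],"linear":[0,0,0],"gripper":-1},{"rotation":[0,0,40],"linear":[0,0,0],"gripper":-1},{"rotation":[0,0,50],"linear":[0,0,0],"gripper":-1},{"rotation":[0,0,60],"linear":[0,0,0],"gripper":-1},{"rotation":[0,0,70],"linear":[0,0,0],"gripper":-1},{"rotation":[0,0,80],"linear":[0,0,0],"gripper":-1}])

```text
time_s: 13.45
tool_pos: [0.5718, -0.2427, 0.1444]
ee_rot: [[0.014, -1.0, 0.0], [-1.0, -0.014, 0.0], [-0.0, -0.0, -1.0]]
ft_force: [-0.4, -0.2, -1.2]
finger_gap: 1.001
finger_force: 0.0
```

Request:
move_arm(commands=[{"rotation":[0,0,0],"linear":[0,0,0],"gripper":1},{"rotation":[0,0,0],"linear":[0,0,0],"gripper":1},{"rotation":[0,0,0],"linear":[0,0,0],"gripper":1},{"rotation":[0,0,0],"linear":[0,0,0],"gripper":1},{"rotation":[0,0,0],"linear":[0,0,0],"gripper":1},{"rotation":[0,0,0],"linear":[0,0,0],"gripper":1},{"rotation":[0,0,0],"linear":[0,0,0],"gripper":1},{"rotation":[0,0,0],"linear":[0,0,0],"gripper":1}], grip_force=35)

```text
time_s: 14.45
tool_pos: [0.5719, -0.2427, 0.1445]
ee_rot: [[0.02, -1.0, 0.0], [-1.0, -0.02, -0.0], [0.0, -0.0, -1.0]]
ft_force: [0.0, 0.3, 1.8]
finger_gap: 0.501
finger_force: 35.0
```

```bash
python3 - <<'E'
from h import *
s=env.state()
for k in ['ft_force','ft_torque','finger_gap','finger_force']: print(k,np.round(s[k],4).tolist())
print(np.degrees(s['joint_positions']).round(1))
p=env.read_camera('scene');print([(np.round(d['xyz'],3).tolist(),round(d['score'],2)) for d in env.search_frame('lid',p)])
E
```

```text
ft_force [0.0101, 0.3283, 1.7524]
ft_torque [0.0471, 0.0982, 0.0002]
finger_gap 0.5015
finger_force 34.9837
[-29.1  32.1  94.1   0.   53.8 149.7]
[([0.553, -0.257, 0.134], 0.89), ([0.417, -0.187, 0.039], 0.75)]
```

Request:
move_arm(commands=[{"rotation":[0,0,-10],"linear":[0,0,-0.0003],"gripper":1},{"rotation":[0,0,-20],"linear":[0,0,-0.0006],"gripper":1},{"rotation":[0,0,-30],"linear":[0,0,-0.0008],"gripper":1},{"rotation":[0,0,-40],"linear":[0,0,-0.0011],"gripper":1},{"rotation":[0,0,-50],"linear":[0,0,-0.0014],"gripper":1},{"rotation":[0,0,-60],"linear":[0,0,-0.0017],"gripper":1},{"rotation":[0,0,-70],"linear":[0,0,-0.0019],"gripper":1},{"rotation":[0,0,-80],"linear":[0,0,-0.0022],"gripper":1}])

```text
time_s: 15.55
tool_pos: [0.572, -0.2427, 0.1466]
ee_rot: [[0.989, -0.148, 0.001], [-0.148, -0.989, -0.0], [0.001, -0.0, -1.0]]
ft_force: [1.5, -0.4, -0.1]
finger_gap: 0.498
finger_force: 35.0
```

Request:
move_arm(commands=[{"rotation":[0,0,-10],"linear":[0,0,-0.0003],"gripper":1},{"rotation":[0,0,-20],"linear":[0,0,-0.0006],"gripper":1},{"rotation":[0,0,-30],"linear":[0,0,-0.0008],"gripper":1},{"rotation":[0,0,-40],"linear":[0,0,-0.0011],"gripper":1},{"rotation":[0,0,-50],"linear":[0,0,-0.0014],"gripper":1},{"rotation":[0,0,-60],"linear":[0,0,-0.0017],"gripper":1},{"rotation":[0,0,-70],"linear":[0,0,-0.0019],"gripper":1},{"rotation":[0,0,-80],"linear":[0,0,-0.0022],"gripper":1}])

```text
time_s: 16.55
tool_pos: [0.5717, -0.2423, 0.1488]
ee_rot: [[0.318, 0.948, -0.0], [0.948, -0.318, 0.001], [0.001, -0.001, -1.0]]
ft_force: [0.1, 0.8, 0.3]
finger_gap: 0.503
finger_force: 35.0
```

Request:
move_arm(commands=[{"rotation":[0,0,-10],"linear":[0,0,-0.0003],"gripper":1},{"rotation":[0,0,-20],"linear":[0,0,-0.0006],"gripper":1},{"rotation":[0,0,-30],"linear":[0,0,-0.0008],"gripper":1},{"rotation":[0,0,-40],"linear":[0,0,-0.0011],"gripper":1},{"rotation":[0,0,-50],"linear":[0,0,-0.0014],"gripper":1},{"rotation":[0,0,-60],"linear":[0,0,-0.0017],"gripper":1},{"rotation":[0,0,-70],"linear":[0,0,-0.0019],"gripper":1},{"rotation":[0,0,-80],"linear":[0,0,-0.0022],"gripper":1}])

```text
time_s: 17.55
tool_pos: [0.5713, -0.2427, 0.151]
ee_rot: [[-0.879, 0.477, -0.001], [0.477, 0.879, 0.0], [0.001, -0.0, -1.0]]
ft_force: [-2.9, -0.1, 2.6]
finger_gap: 0.501
finger_force: 35.0
```

Request:
move_arm(commands=[{"rotation":[0,0,-10],"linear":[0,0,-0.0003],"gripper":1},{"rotation":[0,0,-20],"linear":[0,0,-0.0006],"gripper":1},{"rotation":[0,0,-30],"linear":[0,0,-0.0008],"gripper":1},{"rotation":[0,0,-40],"linear":[0,0,-0.0011],"gripper":1},{"rotation":[0,0,-50],"linear":[0,0,-0.0014],"gripper":1},{"rotation":[0,0,-55],"linear":[0,0,-0.0016],"gripper":1},{"rotation":[0,0,-55],"linear":[0,0,-0.0016],"gripper":1}])

```text
time_s: 18.42
tool_pos: [0.5718, -0.2427, 0.1526]
ee_rot: [[-0.898, -0.44, 0.0], [-0.44, 0.898, 0.0], [-0.0, 0.0, -1.0]]
ft_force: [0.4, 0.6, 1.2]
finger_gap: 0.501
finger_force: 35.0
```

```bash
python3 - <<'E'
from h import *
s=env.state()
for k in ['ft_force','ft_torque','finger_gap','finger_force']: print(k,np.round(s[k],4).tolist())
print(np.degrees(s['joint_positions']).round(1))
E
```

```text
ft_force [0.4319, 0.5637, 1.2104]
ft_torque [0.0698, 0.0694, 0.0191]
finger_gap 0.5006
finger_force 34.9848
[ -29.1   31.5   93.7    0.    54.8 -145.2]
```

About 579° turned in total. Now a gentle pull test.

Request:
move_arm(commands=[{"rotation":[0,0,0],"linear":[0,0,-0.001],"gripper":1},{"rotation":[0,0,0],"linear":[0,0,-0.002],"gripper":1},{"rotation":[0,0,0],"linear":[0,0,-0.003],"gripper":1},{"rotation":[0,0,0],"linear":[0,0,-0.004],"gripper":1},{"rotation":[0,0,0],"linear":[0,0,-0.005],"gripper":1}])

```text
time_s: 19.05
tool_pos: [0.5718, -0.2426, 0.1577]
ee_rot: [[-0.898, -0.441, -0.0], [-0.441, 0.898, 0.0], [-0.0, 0.0, -1.0]]
ft_force: [-0.5, 0.3, -1.1]
finger_gap: 0.501
finger_force: 35.0
```

The lid is free, with only -1 N on the wrist. Lift it straight up.

Request:
move_arm(commands=[{"rotation":[0,0,0],"linear":[0,0,-0.008],"gripper":1},{"rotation":[0,0,0],"linear":[0,0,-0.018],"gripper":1},{"rotation":[0,0,0],"linear":[0,0,-0.03],"gripper":1},{"rotation":[0,0,0],"linear":[0,0,-0.045],"gripper":1},{"rotation":[0,0,0],"linear":[0,0,-0.06],"gripper":1},{"rotation":[0,0,0],"linear":[0,0,-0.075],"gripper":1},{"rotation":[0,0,0],"linear":[0,0,-0.08],"gripper":1},{"rotation":[0,0,0],"linear":[0,0,-0.08],"gripper":1}])

```text
time_s: 20.05
tool_pos: [0.5718, -0.2427, 0.2378]
ee_rot: [[-0.898, -0.441, 0.0], [-0.441, 0.898, -0.0], [-0.0, -0.0, -1.0]]
ft_force: [-0.5, -0.1, -2.9]
finger_gap: 0.499
finger_force: 35.0
```

```bash
python3 - <<'E'
from h import *
s=env.state();R=np.array(s['ee_rot'])
print(s['ft_force'],s['finger_gap'],np.degrees(s['joint_positions']).round(1),s['tool_pos'])
print(R.T@(np.array([.4303,.0105,.235])-s['tool_pos']))
p=env.read_camera('scene');cv2.imwrite('pics/s3.png',cv2.resize(p['image'][90:315,170:470,::-1],(800,600)))
m=[d['mask'] for d in env.masks_of('lid',p)]
for z in np.arange(.17,.211,.01):
  print(round(z,3),[round((sil(p,lidparts(.5718,-.2426,z))&q).sum()/(sil(p,lidparts(.5718,-.2426,z))|q).sum(),2) for q in m])
E
```

```text
[-0.47299302 -0.11871531 -2.89694868] 0.4993188824323607 [ -29.1   26.6   88.2    0.    65.1 -145.3] [ 0.57179723 -0.24269451  0.23782125]
[0.01538654 0.28964207 0.00275842]
0.17 [np.float64(0.57), np.float64(0.0)]
0.18 [np.float64(0.71), np.float64(0.0)]
0.19 [np.float64(0.88), np.float64(0.0)]
0.2 [np.float64(0.84), np.float64(0.0)]
0.21 [np.float64(0.68), np.float64(0.0)]
```

View pics/s3.png

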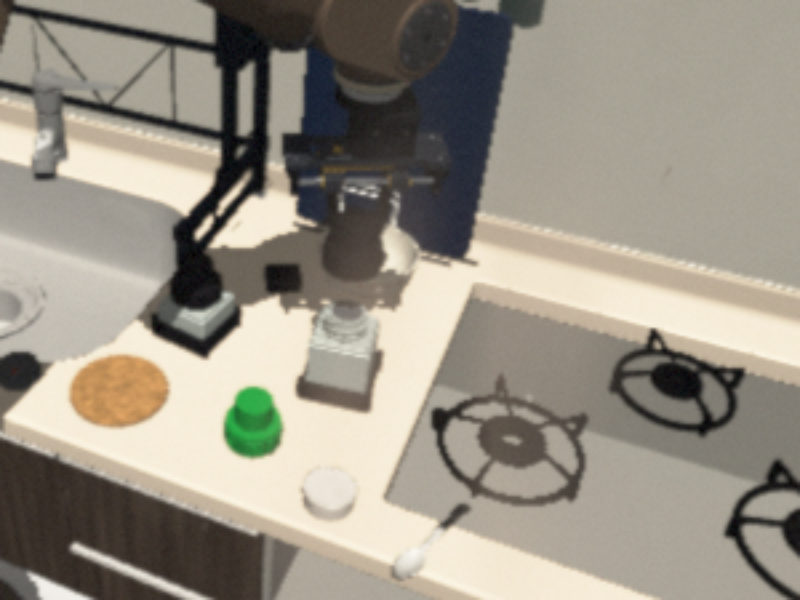

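The bare neck shows at (350,320) and the lid hangs upright in the gripper at (355,235). Carry it to the mat at (120,390).

Request:
move_arm(commands=[{"rotation":[0,0,0],"linear":[0.001,0.02,0],"gripper":1},{"rotation":[0,0,0],"linear":[0.003,0.06,0],"gripper":1},{"rotation":[0,0,0],"linear":[0.006,0.11,0],"gripper":1},{"rotation":[0,0,0],"linear":[0.009,0.17,0],"gripper":1},{"rotation":[0,0,0],"linear":[0.012,0.225,0],"gripper":1},{"rotation":[0,0,0],"linear":[0.014,0.265,0],"gripper":1},{"rotation":[0,0,0],"linear":[0.015,0.285,0],"gripper":1},{"rotation":[0,0,0],"linear":[0.015,0.29,0],"gripper":1}])

```text
time_s: 21.15
tool_pos: [0.4305, 0.0114, 0.2376]
ee_rot: [[-0.897, -0.442, 0.0], [-0.442, 0.897, -0.0], [-0.0, -0.0, -1.0]]
ft_force: [0.4, 0.4, -1.1]
finger_gap: 0.503
finger_force: 35.0
```

Request:
move_arm(commands=[{"rotation":[0,0,0],"linear":[0,0,0.02],"gripper":1},{"rotation":[0,0,0],"linear":[0,0,0.05],"gripper":1},{"rotation":[0,0,0],"linear":[0,0,0.08],"gripper":1},{"rotation":[0,0,0],"linear":[0,0,0.11],"gripper":1},{"rotation":[0,0,0],"linear":[0,0,0.14],"gripper":1},{"rotation":[0,0,0],"linear":[0,0,0.16],"gripper":1},{"rotation":[0,0,0],"linear":[0,0,0.17],"gripper":1},{"rotation":[0,0,0],"linear":[0,0,0.174],"gripper":1}])

```text
time_s: 22.15
tool_pos: [0.4309, 0.0105, 0.0632]
ee_rot: [[-0.898, -0.44, -0.0], [-0.44, 0.898, 0.0], [0.0, 0.0, -1.0]]
ft_force: [0.9, 0.7, -1.1]
finger_gap: 0.499
finger_force: 35.0
```

```bash
python3 - <<'E'
from h import *
s=env.state();print(s['tool_pos'],s['ft_force'],s['finger_gap'])
for c in ['top','scene']:
    p=env.read_camera(c)
    print(c,[(np.round(d['xyz'],3).tolist(),round(d['score'],2)) for d in env.search_frame('lid',p)])
cv2.imwrite('pics/s4.png',cv2.resize(p['image'][160:280,150:310,::-1],(800,600)))
E
```

```text
[0.43089913 0.01053689 0.0632093 ] [ 0.89086034  0.73959113 -1.14250319] 0.49948916235002827
top []
scene [([0.414, -0.002, 0.057], 0.8), ([0.419, -0.186, 0.038], 0.6)]
```

View pics/s4.png

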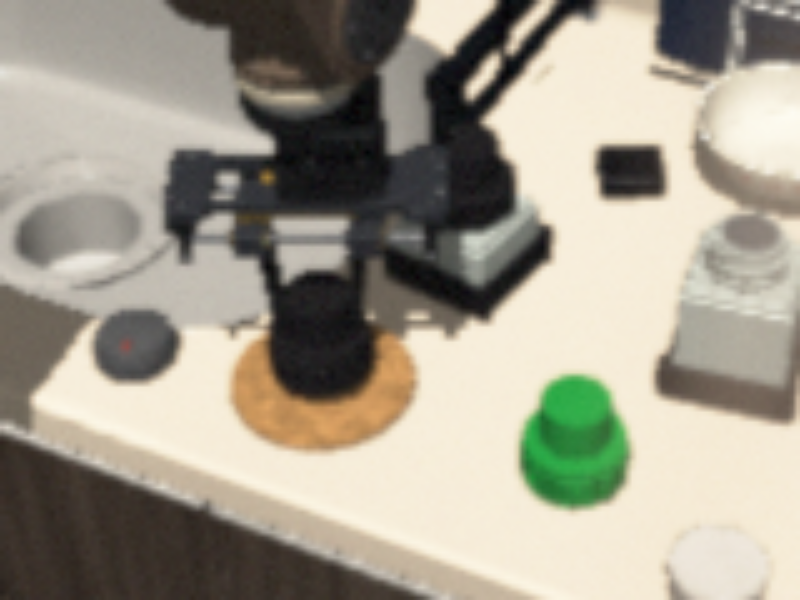

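The lid hangs just above the mat, about centred at (322,335). Lower slowly until it touches.

Request:
move_arm(commands=[{"rotation":[0,0,0],"linear":[0,0,0.004],"gripper":1},{"rotation":[0,0,0],"linear":[0,0,0.008],"gripper":1},{"rotation":[0,0,0],"linear":[0,0,0.011],"gripper":1},{"rotation":[0,0,0],"linear":[0,0,0.012],"gripper":1},{"rotation":[0,0,0],"linear":[0,0,0.013],"gripper":1},{"rotation":[0,0,0],"linear":[0,0,0.013],"gripper":1}])

```text
time_s: 23.1
tool_pos: [0.4305, 0.011, 0.0506]
ee_rot: [[-0.898, -0.441, 0.0], [-0.441, 0.898, 0.0], [-0.0, 0.0, -1.0]]
ft_force: [0.3, 0.4, -0.5]
finger_gap: 0.5
finger_force: 35.0
```

Request:
move_arm(commands=[{"rotation":[0,0,0],"linear":[0,0,0.001],"gripper":1},{"rotation":[0,0,0],"linear":[0,0,0.0015],"gripper":1},{"rotation":[0,0,0],"linear":[0,0,0.0015],"gripper":1}])

```text
time_s: 23.48
tool_pos: [0.4306, 0.0111, 0.0493]
ee_rot: [[-0.898, -0.441, 0.0], [-0.441, 0.898, 0.0], [-0.0, -0.0, -1.0]]
ft_force: [-0.1, 2.6, 3.4]
finger_gap: 0.5
finger_force: 35.0
```

Request:
move_arm(commands=[{"rotation":[0,0,0],"linear":[0,0,0.0005],"gripper":1},{"rotation":[0,0,0],"linear":[0,0,0.001],"gripper":1},{"rotation":[0,0,0],"linear":[0,0,0.001],"gripper":1}])

```text
time_s: 23.85
tool_pos: [0.4307, 0.0112, 0.0491]
ee_rot: [[-0.898, -0.441, 0.001], [-0.441, 0.898, 0.0], [-0.001, -0.001, -1.0]]
ft_force: [-4.1, 4.8, 21.0]
finger_gap: 0.5
finger_force: 35.0
```

Firm contact at 21 N. I back off 1 mm, release, wait, then rise.

Request:
move_arm(commands=[{"rotation":[0,0,0],"linear":[0,0,-0.001],"gripper":1},{"rotation":[0,0,0],"linear":[0,0,-0.001],"gripper":0.2},{"rotation":[0,0,0],"linear":[0,0,-0.001],"gripper":-1},{"rotation":[0,0,0],"linear":[0,0,-0.001],"gripper":-1},{"rotation":[0,0,0],"linear":[0,0,-0.001],"gripper":-1},{"rotation":[0,0,0],"linear":[0,0,-0.001],"gripper":-1},{"rotation":[0,0,0],"linear":[0,0,-0.001],"gripper":-1},{"rotation":[0,0,0],"linear":[0,0,-0.001],"gripper":-1}])

```text
time_s: 24.85
tool_pos: [0.4305, 0.011, 0.0491]
ee_rot: [[-0.898, -0.441, 0.0], [-0.441, 0.898, 0.0], [-0.0, 0.0, -1.0]]
ft_force: [-0.3, 0.2, 0.0]
finger_gap: 0.995
finger_force: 0.0
```

Request:
move_arm(commands=[{"rotation":[0,0,0],"linear":[0,0,-0.01],"gripper":-1},{"rotation":[0,0,0],"linear":[0,0,-0.03],"gripper":-1},{"rotation":[0,0,0],"linear":[0,0,-0.06],"gripper":-1},{"rotation":[0,0,0],"linear":[0,0,-0.1],"gripper":-1},{"rotation":[0,0,0],"linear":[0,0,-0.14],"gripper":-1},{"rotation":[0,0,0],"linear":[0,0,-0.18],"gripper":-1},{"rotation":[0,0,0],"linear":[0,0,-0.2],"gripper":-1},{"rotation":[0,0,0],"linear":[0,0,-0.2],"gripper":-1}])

```text
time_s: 25.85
tool_pos: [0.4307, 0.011, 0.2506]
ee_rot: [[-0.898, -0.441, 0.003], [-0.441, 0.898, -0.0], [-0.003, -0.002, -1.0]]
ft_force: [0.5, -0.0, -0.6]
finger_gap: 1.0
finger_force: 0.0
```

```bash
python3 - <<'E'
from h import *
s=env.state();print(s['time_s'],s['tool_pos'],s['ft_force'],s['finger_gap'])
p=env.read_camera('scene')
for d in env.masks_of('lid',p): print(round(d['score'],2),fit(p,d['mask'],lambda x,y:lidparts(x,y,.008),[.43,.011]))
cv2.imwrite('pics/s5.png',cv2.resize(p['image'][130:310,130:370,::-1],(800,600)))
E
```

```text
25.85 [0.43069352 0.01100255 0.25063971] [ 0.4714019  -0.0179519  -0.60131107] 1.0004706076800818
0.77 (array([0.428 , 0.0092]), np.float64(0.089))
0.74 (array([0.43 , 0.011]), np.float64(1.0))
0.68 (array([0.43 , 0.011]), np.float64(1.0))
```

View pics/s5.png

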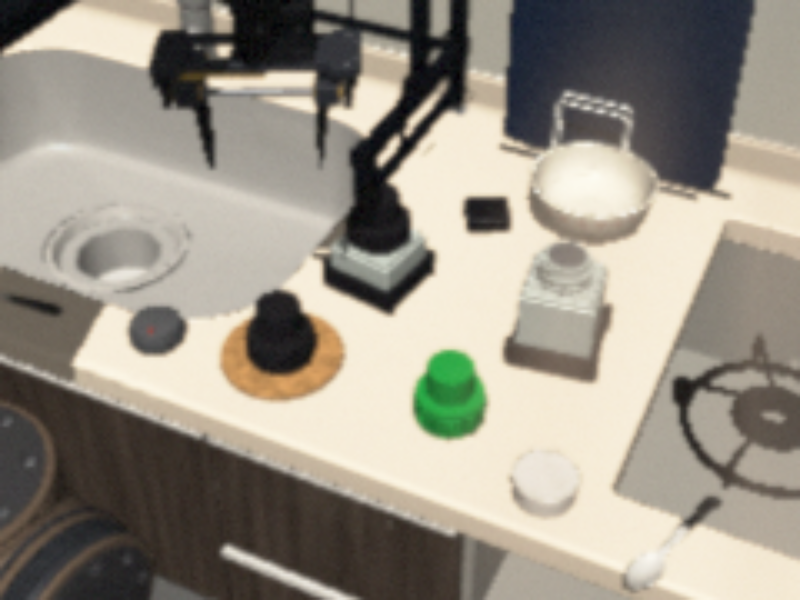

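The lid stands upright at (282,335), centred on the mat. The neck is bare at (568,265), the other things are where they were, and the gripper is clear.

```bash
python3 -c "
from station import env
print(env.job_done())"
```

```text
the job is handed in; nothing more can be done
None
```

The tall canister is open: I unscrewed its lid about 1.6 turns until it came free and set it down upright, wholly on the cork mat; nothing else moved, and the job was handed in at about 26 s.

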